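Fill the nut mill and run it at slow speed

TASK

Pick up the tray of walnuts by its handle and tip all five walnuts into the hopper of the nut mill, then stand the empty tray back upright on the worktop and let go of it. Then push the mill's spring-loaded plunger about half way down (slow speed, about 15 mm) with the fingers, never down to its stop, and finish while still holding it there. Do not knock over or shift anything else on the worktop.

Things in the scene. Friction and masses are not known exactly. Their poses are not given: they have to be found in the camera images.
- mill: Fixed white nut mill: a 150 x 150 mm body 75 mm tall with a round steel funnel hopper on top and a 90 mm wide, 45 mm tall console that reaches from the body to 205 mm from the hopper's axis, on the mill's -x side (towards the robot). Origin on the worktop below the hopper's axis, z up.
- hopper (a point): Centre of the hopper's open round mouth, at the height of the rim, 155 mm above the worktop. The mouth is 172 mm across inside (180 mm outside); the funnel narrows to a closed floor 104 mm across, 75 mm below the rim.
- plunger (a joint): Travel of the mill's speed plunger in m: 0 is up (at rest), 0.030 is down on its stop; half way, slow speed, is 0.015. It slides straight down; its spring always pushes back: 4 N at the start of travel, 7 N half way, 10 N at the stop.
- plunger_top (a point): Centre of the flat top of the plunger's round black knob, 48 mm across and 17 mm thick, on a thin steel stem over the console, 150 mm from the hopper's axis (at x = -150 mm, y = 0 of the mill). At rest the top is 105 mm above the worktop; it goes down with the plunger. A dark ring on the stem meets the console's collar about half way.
- tray: Loose aluminium tray, 0.2 to 0.4 kg, 175 mm long (x = -75 to +100 mm), 92 mm wide; side walls 40 to 46 mm tall, flat floor 4 mm thick to x = +55 mm. From there a pouring lip slopes up at 21 degrees to x = +100 mm, with no wall beyond: things roll out over +x when that end is tipped down 45 to 60 degrees. Origin on the underside below the handle, near the balance point; z up.
- tray_grip (a point): Centre of the tray's handle: a dark wooden bar along the tray's y, 84 mm long between its two straps, 14 mm thick (in the tray's x) and 22 mm tall, centred 97 mm above the tray's underside, free below; axes as the tray's.
- tray_lip (a point): Middle of the upper edge of the tray's pouring lip, 100 mm ahead (tray's x) of the handle and 19 mm above the underside.
- nut0: One of five alike walnuts, 36 x 32 x 32 mm, 14 g, lying loose in the tray; origin at its centre.
- nut1: One of five alike walnuts, 36 x 32 x 32 mm, 14 g, lying loose in the tray; origin at its centre.
- nut2: One of five alike walnuts, 36 x 32 x 32 mm, 14 g, lying loose in the tray; origin at its centre.
- nut3: One of five alike walnuts, 36 x 32 x 32 mm, 14 g, lying loose in the tray; origin at its centre.
- nut4: One of five alike walnuts, 36 x 32 x 32 mm, 14 g, lying loose in the tray; origin at its centre.
- salt: Bystander, to be left alone: small white salt shaker, 40 mm across, 70 mm tall; origin at the centre of its underside.
- egg_cup: Bystander, to be left alone: egg cup, 44 mm across, 50 mm tall; origin at the centre of its underside.
- bowl: Bystander, to be left alone: shallow white bowl, 110 mm across, 45 mm tall; origin at the centre of its underside.
- beaker: Bystander, to be left alone: grey plastic beaker, 72 mm across, 95 mm tall; origin at the centre of its underside.
Things that resemble listed ones, but are neither listed nor needed, are in the scene too. What is shaped like the nut4 but red is not meant. Leave any yellow look-alike of the tray alone.

How it is judged:
By the outcome, as a careful person would: the job done as asked, in the order asked, and still so for the second after the job is handed in, while the arm keeps its last pose, push and grip.
It also fails if it takes over 67 s, if anything falls off the work surface, if the arm or the gripper's body presses on something with over 40 N, if the wrist force passes 120 N, or if a joint passes its speed limit or range.

ROBOT

A 6-joint arm with a two-finger parallel gripper is mounted at the origin on the work surface. World frame = base frame: x ahead of the robot, y to its left, z up, the work surface at z = 0. Lengths are in mm, angles in degrees, forces in N, time in s.
With the tool pointing down it reaches from about 300 to 850 mm from the base axis. Payload 4.2 kg.
Tool frame: the origin (TCP) lies on the centre line of the jaws, within the pads' length; the fingertips stand 14 mm ahead of it and the grasp point (between the pads) lies 5 mm behind it; z points along the fingers, y is the line along which they close (so a half turn about z gives the same grasp; the last joint's range is limited). The gripper opens to 91 mm and grips with 3 to 60 N. Pads are 32 mm wide; open, the fingers measure 118 mm over their backs; the gripper's body (76 mm by 178 mm) begins 60 mm behind the grasp point.
Start: joints at [66.005, 18.312, 89.639, -0, 72.044, -1.146], TCP at [223.283, 529.893, 227.976] pointing down, gripper open.
Joint ranges: [-177.97, 177.97], [-48.28, 115.42], [12.27, 149.76], [-77.06, 257.06], [2.81, 150.46], [-146.56, 146.56]. Speed limits (degrees/s): [147.25, 147.25, 180, 180, 180, 180].

INTERFACE

Orientations are given as [roll, pitch, yaw] about the fixed x, y, z axes, in that order (R = Rz(yaw) Ry(pitch) Rx(roll)).
In Python, from workcell import * gives the robot as it stands. The module is installed in compiled form; this text tells all that it offers.
- The arm moves only by the shell command python3 -m crank 'ROWS' [FORCE]. ROWS is JSON, a list of rows, each an object of numbers: "grip": the finger opening in m, from 0 to 0.0912; "x", "y", "z": the shift along the tool's x, y, z in m; "yaw": the turn about the tool's z in rad. In form: [{"grip": .., "x": .., "y": .., "z": .., "yaw": ..}, ...]. A call has exactly 5 rows; each row is the pose to reach, as a shift and turn from the pose commanded when the call began, along the tool's axes at that moment; what a row does not reach only later rows make up. A row lasts 1/12 s, in which the tool goes at most 41.7 mm and 7.16 degrees, less where a joint would pass 70% of its speed; a pose out of reach is approached as far as the arm can. A call with a gripper value outside its range is refused whole. The fingers move at their own pace and stop on an object; FORCE is the grip in N (left out, the last holds). Time passes only in rows, so rows that repeat a pose let the fingers close, or fill a call up. It gives the time, the measured TCP pose, the force, the opening and the grip force at its end, in the units of the state.
- state(): the state, without advancing time (a new reading comes with each control period).
- grab_frame(name): name is "side" or "top"; returns the picture (420x560x3 uint8, red, green, blue); there is no depth.
- camera_model(name): a dict with "intrinsics" (3x3 intrinsics, pixels), "distortion" ([k1, k2, p1, p2, k3] as OpenCV has them; the pictures are not rectified), "R" (3x3) and "t" (3): a world point X has camera coordinates R X + t. Camera axes: x right, y down, z forward; pixel columns grow to the right and rows downward; lengths in mm; the calibration is good to about 2 mm. A picture is of the moment at which its call begins. camera_model takes no time and is no camera call.
- job_done(): hands the job in; it is judged then, once.
The state is a dict: "time_s": time; "qpos": joint angles; "qvel": joint speeds; "effort": joint torques, N m; "ee_pos": TCP position; "ee_rot": TCP orientation; "force": force on the tool from outside, world axes, zero at the start; "torque": the same for the moment, N m; "gripper_width": finger opening in mm; "gripper_force": force on a finger pad.
Only numpy, scipy, OpenCV 4.12 (cv2) and the standard library are available. Lean on these libraries where they do the work, as an engineer would, in place of code of your own. Each camera call takes 0.05 s, during which the arm holds its last target. There are 200 camera calls.

## Working session

There is one attempt and no reset: what is moved stays moved. The work goes in short steps, Python scripts to look and compute and a shell command to move; the robot and the scene stay as the last step left them, time stands still between calls to the robot, and variables do not carry over. Pictures are saved under pics/ and viewed, at most 10 in all, crops included, and the job is handed in when it is done.

```bash
mkdir -p pics; python3 - <<'E'
from workcell import *
import cv2
for n in("side","top"):
    cv2.imwrite(f"pics/{n}0.png",grab_frame(n)[:,:,::-1])
    c=camera_model(n);print(n,c)
print(state())
E
```

```text
side {'intrinsics': array([[402.07039731,   0.        , 277.40728993],
       [  0.        , 402.07039731, 209.92315957],
       [  0.        ,   0.        ,   1.        ]]), 'distortion': array([-0.01934082,  0.        ,  0.        ,  0.        ,  0.        ]), 'R': array([[-0.93089727, -0.36497055, -0.0150586 ],
       [-0.24370195,  0.65124084, -0.71867568],
       [ 0.27210223, -0.66534342, -0.69518236]]), 't': array([ 492.88640007,  209.88736009, 1116.86237451])}
top {'intrinsics': array([[400.65224648,   0.        , 285.4339098 ],
       [  0.        , 400.65224648, 208.91481856],
       [  0.        ,   0.        ,   1.        ]]), 'distortion': array([0.02795031, 0.        , 0.        , 0.        , 0.        ]), 'R': array([[ 0.02663991, -0.99946504,  0.01897256],
       [-0.98874454, -0.02913985, -0.14674843],
       [ 0.14722279, -0.01484965, -0.98899188]]), 't': array([ -26.82758775,  550.2721324 , 1333.64963046])}
{'time_s': 0.1, 'qpos': array([ 6.60045358e+01,  1.83503167e+01,  8.96988799e+01, -5.94964035e-04,
        7.20446507e+01, -1.14576171e+00]), 'qvel': array([ 0.04285168, -0.0375204 , -0.14147082, -0.00048035,  0.08497451,
       -0.03922578]), 'effort': array([ 1.63350491e-03, -4.13336563e+01, -2.32509774e+01,  7.29496800e-02,
        4.21828008e-02, -5.78195522e-05]), 'ee_pos': array([223.10882127, 529.48843639, 227.18452848]), 'ee_rot': array([-1.79906160e+02, -1.31099603e-03,  1.57150480e+02]), 'force': array([ 0.17332456, -0.63494984,  0.34424348]), 'torque': array([-0.03830992,  0.04073454,  0.04834339]), 'gripper_force': 0.0, 'gripper_width': 90.96287629502083}
```

View pics/side0.png

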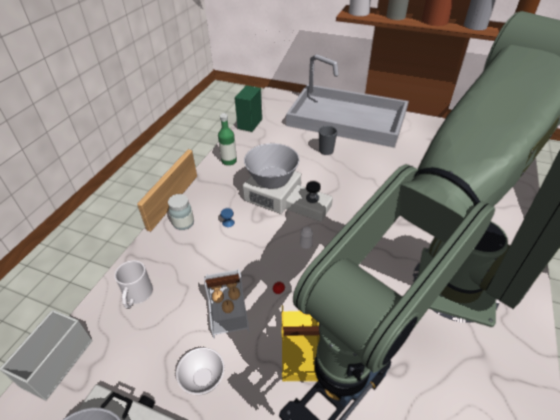

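View pics/top0.png

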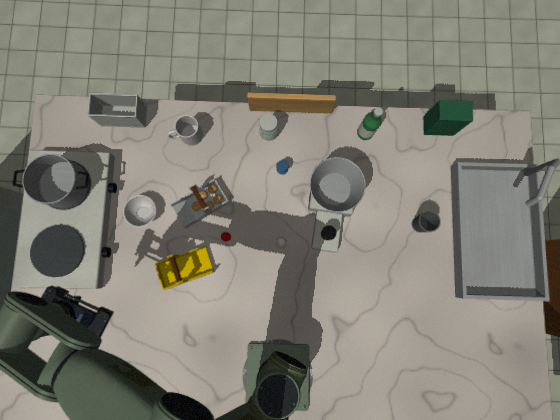

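The pose interface has no pitch, so I'll tip the tray by pivoting it over the hopper rim with the bar turning between the pads. First I need zoomed crops to measure from.

```bash
python3 - <<'E'
import cv2,numpy as np
t=cv2.imread("pics/top0.png");s=cv2.imread("pics/side0.png")
def crop(i,x,y,w,h,k,n):
    c=cv2.resize(i[y:y+h,x:x+w],None,fx=k,fy=k,interpolation=cv2.INTER_CUBIC)
    for a in range((x+19)//20*20,x+w,20):
        cv2.putText(c,str(a),((a-x)*k,9),0,.33,(255,0,0),1);cv2.line(c,((a-x)*k,10),((a-x)*k,16),(255,0,0),1)
    for a in range((y+19)//20*20,y+h,20):
        cv2.putText(c,str(a),(0,(a-y)*k+4),0,.33,(255,0,0),1);cv2.line(c,(22,(a-y)*k),(28,(a-y)*k),(255,0,0),1)
    cv2.imwrite(n,c)
a=crop(t,165,145,90,80,8,"pics/t1.png")
crop(s,185,260,110,80,7,"pics/s1.png")
crop(t,260,145,130,110,5,"pics/t2.png")
E
```

```text
(no output)
```

View pics/t1.png

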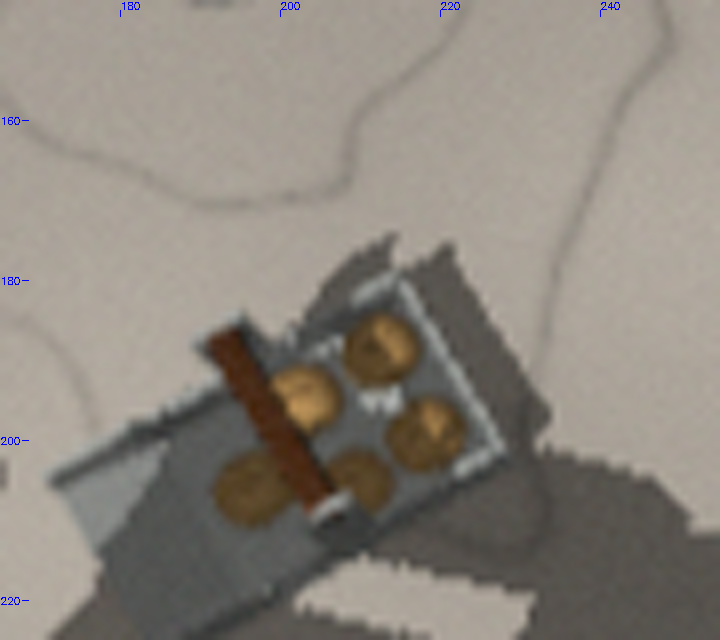

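View pics/s1.png

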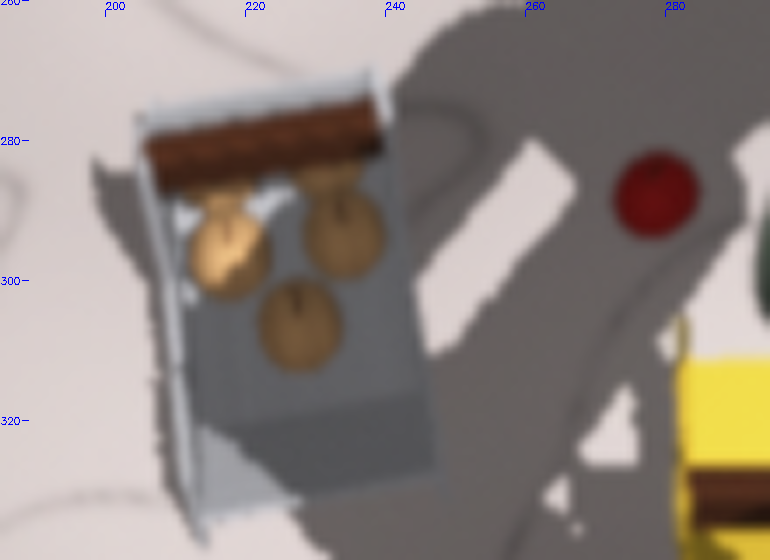

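View pics/t2.png

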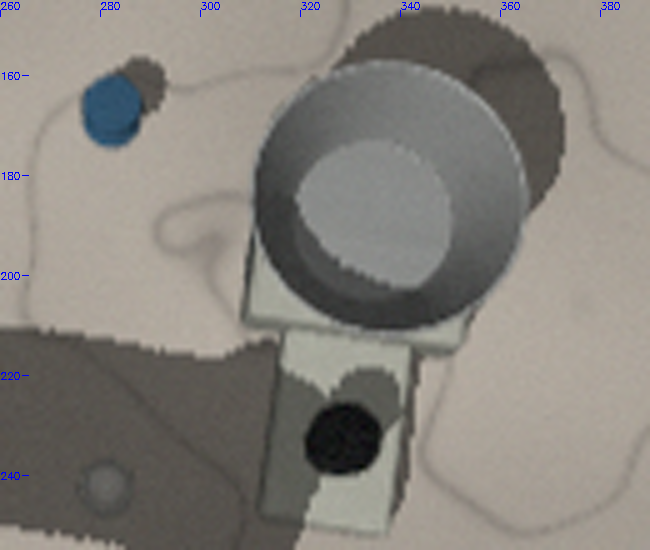

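The tray's lip faces lower-left in the top view: bar top from (192.5,187) to (204,208), lip edge near (171.5,205), rear wall corners at (214,181) and (226,201). The hopper rim is centred on (337.7,183.5), the knob on (328,232.5), the salt on (281,242) and the red nut on (226,237).

```bash
cat > h.py <<'E'
from workcell import *
import numpy as np, cv2
def w(n,p,z):
    c=camera_model(n);u=cv2.undistortPoints(np.array([[p]],float),c["intrinsics"],c["distortion"])[0,0]
    R=np.array(c["R"]);C=-R.T@c["t"];d=R.T@np.array([u[0],u[1],1]);return (C+d*(z-C[2])/d[2])[:2].round(1)
def pr(n,X):
    c=camera_model(n);return cv2.projectPoints(np.array([X],float),cv2.Rodrigues(np.array(c["R"]))[0],np.array(c["t"]),c["intrinsics"],c["distortion"])[0][0,0].round(1)
E
python3 - <<'E'
from h import *
a,b=w("top",(192.5,187),108),w("top",(204,208),108)
print("bar",a,b,np.linalg.norm(a-b),(a+b)/2,"side",w("side",(222,281),97))
r=[w("top",p,43) for p in((214,181),(226.5,201.5))];print("rear",r,w("top",(171.5,205),40))
print("side rear",w("side",(205,276),43),w("side",(238,270.5),43),"side lip",w("side",(213,334),19),w("side",(246.5,326.5),19))
for p in((310.5,183.5),(365,183.5),(337.7,156.5),(337.7,210.5)):print("rim",w("top",p,155))
for p in((244,161),(299,161),(272,148)):print("rim side",w("side",p,155))
print("knob",w("top",(328,232.5),105),w("side",(313.5,185.5),105))
for p in((282,167),):print("egg",w("top",p,50))
print("salt",w("top",(281,242),70),"bowl",w("top",(140,210),45),"rednut",w("top",(226,237),16))
E
```

```text
bar [604.2 295.2] [536. 254.] 79.6786044054488 [570.1 274.6] side [571.  275.9]
rear [array([640.4, 237.3]), array([570.2, 191. ])] [553.  377.5]
side rear [645.9 244.7] [569.2 195.5] side lip [552.5 380.7] [483.  331.8]
rim [617.7 -87.1]
rim [ 623.  -260.5]
rim [ 708.8 -172.9]
rim [ 533.6 -174.3]
rim side [ 693.5 -132. ]
rim side [ 528.6 -192.9]
rim side [ 636. -229.]
knob [ 468.  -150.6] [ 464.5 -151.2]
egg [695.6   4.5]
salt [435.2   0.8] bowl [532.  480.4] rednut [450.7 190.3]
```

```bash
python3 -m crank '[{"grip":0.09,"x":-0.028,"y":-0.0067,"z":0,"yaw":0},{"grip":0.09,"x":-0.056,"y":-0.0133,"z":0,"yaw":0},{"grip":0.09,"x":-0.084,"y":-0.02,"z":0,"yaw":0},{"grip":0.09,"x":-0.112,"y":-0.0267,"z":0,"yaw":0},{"grip":0.09,"x":-0.14,"y":-0.0333,"z":0,"yaw":0}]'
python3 -m crank '[{"grip":0.09,"x":-0.028,"y":-0.0067,"z":0,"yaw":0},{"grip":0.09,"x":-0.056,"y":-0.0133,"z":0,"yaw":0},{"grip":0.09,"x":-0.084,"y":-0.02,"z":0,"yaw":0},{"grip":0.09,"x":-0.112,"y":-0.0267,"z":0,"yaw":0},{"grip":0.09,"x":-0.14,"y":-0.0333,"z":0,"yaw":0}]'
python3 -m crank '[{"grip":0.09,"x":-0.028,"y":-0.0067,"z":0,"yaw":0},{"grip":0.09,"x":-0.056,"y":-0.0133,"z":0,"yaw":0},{"grip":0.09,"x":-0.084,"y":-0.02,"z":0,"yaw":0},{"grip":0.09,"x":-0.112,"y":-0.0267,"z":0,"yaw":0},{"grip":0.09,"x":-0.139,"y":-0.0333,"z":0,"yaw":0}]'
for i in 1 2 3 4; do python3 -m crank '[{"grip":0.09,"x":0,"y":0,"z":0,"yaw":0.108},{"grip":0.09,"x":0,"y":0,"z":0,"yaw":0.216},{"grip":0.09,"x":0,"y":0,"z":0,"yaw":0.324},{"grip":0.09,"x":0,"y":0,"z":0,"yaw":0.432},{"grip":0.09,"x":0,"y":0,"z":0,"yaw":0.54}]'; done
python3 -c "
from h import *
print(state())"
```

```text
time_s: 0.52
ee_pos: [340.1, 443.7, 227.5]
ee_rot: [-179.9, -0.0, 157.2]
force: [0.2, 0.7, -0.5]
gripper_width: 90.1
gripper_force: 0.0
time_s: 0.93
ee_pos: [456.2, 358.6, 227.5]
ee_rot: [-180.0, -0.0, 157.1]
force: [0.7, 0.3, -0.3]
gripper_width: 90.4
gripper_force: 0.0
time_s: 1.35
ee_pos: [571.5, 273.9, 227.4]
ee_rot: [-180.0, -0.0, 157.1]
force: [-0.2, -0.1, 0.3]
gripper_width: 89.6
gripper_force: 0.0
time_s: 1.77
ee_pos: [570.5, 274.9, 227.3]
ee_rot: [-179.9, -0.0, 125.9]
force: [-0.1, -0.0, 0.0]
gripper_width: 89.6
gripper_force: 0.0
time_s: 2.18
ee_pos: [570.3, 275.0, 227.3]
ee_rot: [-179.9, 0.0, 95.0]
force: [0.5, -0.2, -0.2]
gripper_width: 89.8
gripper_force: 0.0
time_s: 2.6
ee_pos: [570.4, 275.0, 227.4]
ee_rot: [-180.0, 0.0, 64.0]
force: [-0.5, -0.5, -0.5]
gripper_width: 89.9
gripper_force: 0.0
time_s: 3.02
ee_pos: [570.3, 275.0, 227.4]
ee_rot: [-180.0, 0.1, 33.1]
force: [0.5, -0.7, -0.2]
gripper_width: 90.0
gripper_force: 0.0
{'time_s': 3.0167, 'qpos': array([2.47009540e+01, 2.36644986e+01, 8.14873877e+01, 3.40703795e-03,
       7.49161972e+01, 8.16136187e+01]), 'qvel': array([-4.70006623e-02,  5.44643515e-02, -8.77971335e-02,  1.01120804e-01,
       -4.90548098e-02,  7.35163963e+01]), 'effort': array([-5.08350247e-03, -4.67561817e+01, -2.37386799e+01,  4.41659626e-02,
       -6.25992939e-02, -1.06707741e+00]), 'ee_pos': array([570.33283461, 275.01383966, 227.3557537 ]), 'ee_rot': array([-1.79986817e+02,  6.68758854e-02,  3.30864544e+01]), 'force': array([ 0.4912215 , -0.66593734, -0.24161376]), 'torque': array([-0.07727278,  0.19718136, -0.0204084 ]), 'gripper_force': 0.0, 'gripper_width': 90.03276783117437}
```

```bash
python3 -m crank '[{"grip":0.07,"x":0,"y":0,"z":0.03,"yaw":0},{"grip":0.07,"x":0,"y":0,"z":0.06,"yaw":0},{"grip":0.06,"x":0,"y":0,"z":0.09,"yaw":0},{"grip":0.06,"x":0,"y":0,"z":0.115,"yaw":0},{"grip":0.06,"x":0,"y":0,"z":0.133,"yaw":0}]' 20
python3 -m crank '[{"grip":0.04,"x":0,"y":0,"z":0,"yaw":0},{"grip":0.03,"x":0,"y":0,"z":0,"yaw":0},{"grip":0.022,"x":0,"y":0,"z":0,"yaw":0},{"grip":0.018,"x":0,"y":0,"z":0,"yaw":0},{"grip":0.015,"x":0,"y":0,"z":0,"yaw":0}]' 10
python3 -m crank '[{"grip":0.005,"x":0,"y":0,"z":0,"yaw":0},{"grip":0,"x":0,"y":0,"z":0,"yaw":0},{"grip":0,"x":0,"y":0,"z":0,"yaw":0},{"grip":0,"x":0,"y":0,"z":0,"yaw":0},{"grip":0,"x":0,"y":0,"z":0,"yaw":0}]' 25
python3 -m crank '[{"grip":0,"x":0,"y":0,"z":-0.008,"yaw":0},{"grip":0,"x":0,"y":0,"z":-0.016,"yaw":0},{"grip":0,"x":0,"y":0,"z":-0.028,"yaw":0},{"grip":0,"x":0,"y":0,"z":-0.042,"yaw":0},{"grip":0,"x":0,"y":0,"z":-0.055,"yaw":0}]'
python3 - <<'E'
from h import *
for n in("side","top"): cv2.imwrite(f"pics/{n}1.png",grab_frame(n)[:,:,::-1])
t=cv2.imread("pics/top1.png")[140:280,140:400];s=cv2.imread("pics/side1.png")[140:360,150:350]
cv2.imwrite("pics/c1.png",np.hstack([cv2.resize(s,(400,440)),cv2.resize(t,(390,210)) if 0 else cv2.copyMakeBorder(cv2.resize(t,(390,210)),0,230,0,0,0)]))
E
```

```text
time_s: 3.43
ee_pos: [569.0, 274.4, 91.8]
ee_rot: [-180.0, 0.3, 33.4]
force: [0.1, -0.4, 0.1]
gripper_width: 60.8
gripper_force: 0.0
time_s: 3.85
ee_pos: [571.5, 275.6, 96.7]
ee_rot: [180.0, -0.2, 33.4]
force: [0.5, 0.5, -0.3]
gripper_width: 29.5
gripper_force: 0.0
time_s: 4.27
ee_pos: [571.2, 275.1, 95.8]
ee_rot: [180.0, -0.1, 33.4]
force: [0.3, -2.5, 5.0]
gripper_width: 13.8
gripper_force: 25.0
time_s: 4.68
ee_pos: [569.9, 275.2, 150.0]
ee_rot: [-180.0, 0.1, 33.4]
force: [-0.3, 0.1, -3.7]
gripper_width: 13.8
gripper_force: 25.0
```

View pics/c1.png

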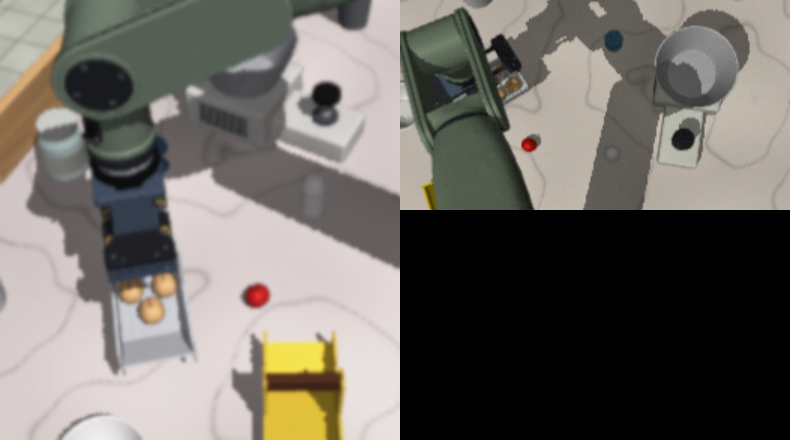

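```bash
python3 -m crank '[{"grip":0,"x":0,"y":0,"z":-0.013,"yaw":0},{"grip":0,"x":0,"y":0,"z":-0.028,"yaw":0},{"grip":0,"x":0,"y":0,"z":-0.044,"yaw":0},{"grip":0,"x":0,"y":0,"z":-0.061,"yaw":0},{"grip":0,"x":0,"y":0,"z":-0.078,"yaw":0}]'
python3 -m crank '[{"grip":0,"x":0,"y":0,"z":-0.016,"yaw":0},{"grip":0,"x":0,"y":0,"z":-0.031,"yaw":0},{"grip":0,"x":0,"y":0,"z":-0.044,"yaw":0},{"grip":0,"x":0,"y":0,"z":-0.053,"yaw":0},{"grip":0,"x":0,"y":0,"z":-0.057,"yaw":0}]'
python3 -m crank '[{"grip":0,"x":-0.002,"y":0.0046,"z":0,"yaw":0},{"grip":0,"x":-0.0059,"y":0.0138,"z":0,"yaw":0},{"grip":0,"x":-0.0118,"y":0.0276,"z":0,"yaw":0},{"grip":0,"x":-0.0197,"y":0.046,"z":0,"yaw":0},{"grip":0,"x":-0.0295,"y":0.069,"z":0,"yaw":0}]'
for i in 1 2; do python3 -m crank '[{"grip":0,"x":-0.0118,"y":0.0276,"z":0,"yaw":0},{"grip":0,"x":-0.0236,"y":0.0552,"z":0,"yaw":0},{"grip":0,"x":-0.0354,"y":0.0827,"z":0,"yaw":0},{"grip":0,"x":-0.0472,"y":0.1103,"z":0,"yaw":0},{"grip":0,"x":-0.059,"y":0.1379,"z":0,"yaw":0}]'; done
python3 -m crank '[{"grip":0,"x":-0.011,"y":0.0257,"z":0,"yaw":0},{"grip":0,"x":-0.0209,"y":0.0487,"z":0,"yaw":0},{"grip":0,"x":-0.0295,"y":0.0689,"z":0,"yaw":0},{"grip":0,"x":-0.0366,"y":0.0855,"z":0,"yaw":0},{"grip":0,"x":-0.0421,"y":0.0984,"z":0,"yaw":0}]'
python3 -m crank '[{"grip":0,"x":-0.0047,"y":0.011,"z":0,"yaw":0},{"grip":0,"x":-0.0087,"y":0.0202,"z":0,"yaw":0},{"grip":0,"x":-0.0118,"y":0.0276,"z":0,"yaw":0},{"grip":0,"x":-0.0142,"y":0.0331,"z":0,"yaw":0},{"grip":0,"x":-0.0154,"y":0.0359,"z":0,"yaw":0}]'
python3 - <<'E'
from h import *
for n in("side","top"): cv2.imwrite(f"pics/{n}2.png",grab_frame(n)[:,:,::-1])
t=cv2.imread("pics/top2.png")[120:270,270:430];s=cv2.imread("pics/side2.png")[60:260,190:370]
cv2.imwrite("pics/c2.png",np.hstack([cv2.resize(s,(396,440)),cv2.resize(t,(400,375)) if 0 else cv2.copyMakeBorder(cv2.resize(t,(400,375)),0,65,0,0,0)]))
E
```

```text
time_s: 5.2
ee_pos: [569.8, 274.9, 227.1]
ee_rot: [-180.0, 0.2, 33.4]
force: [0.4, -0.1, -3.6]
gripper_width: 13.7
gripper_force: 25.0
time_s: 5.62
ee_pos: [570.7, 275.3, 285.4]
ee_rot: [-180.0, -0.0, 33.4]
force: [0.3, 0.5, -4.2]
gripper_width: 14.0
gripper_force: 25.0
time_s: 6.03
ee_pos: [583.6, 199.8, 283.7]
ee_rot: [-180.0, 0.1, 33.4]
force: [0.2, -0.1, -4.1]
gripper_width: 13.8
gripper_force: 25.0
time_s: 6.45
ee_pos: [610.0, 50.5, 284.0]
ee_rot: [-180.0, 0.1, 33.3]
force: [1.1, 0.6, -4.8]
gripper_width: 14.2
gripper_force: 25.0
time_s: 6.87
ee_pos: [636.3, -97.1, 283.9]
ee_rot: [-179.9, 0.1, 33.3]
force: [0.7, 1.2, -3.5]
gripper_width: 14.2
gripper_force: 25.0
time_s: 7.28
ee_pos: [655.5, -202.2, 283.9]
ee_rot: [-179.9, 0.1, 33.3]
force: [0.5, -0.3, -4.4]
gripper_width: 13.5
gripper_force: 25.0
time_s: 7.7
ee_pos: [663.3, -238.0, 284.9]
ee_rot: [-180.0, -0.0, 33.4]
force: [0.4, 0.3, -3.8]
gripper_width: 14.1
gripper_force: 25.0
```

View pics/c2.png

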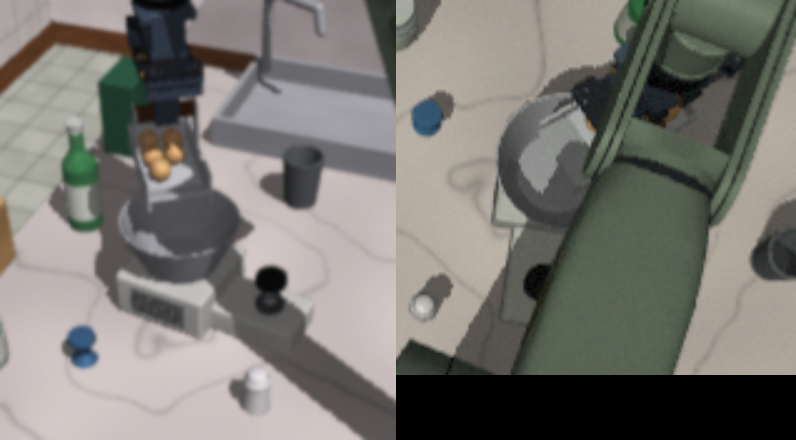

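```bash
python3 -m crank '[{"grip":0,"x":0,"y":-0.003,"z":0.006,"yaw":0},{"grip":0,"x":0,"y":-0.008,"z":0.014,"yaw":0},{"grip":0,"x":0,"y":-0.013,"z":0.022,"yaw":0},{"grip":0,"x":0,"y":-0.018,"z":0.028,"yaw":0},{"grip":0,"x":0,"y":-0.02,"z":0.031,"yaw":0}]'
python3 -m crank '[{"grip":0,"x":0,"y":0,"z":0.001,"yaw":0},{"grip":0,"x":0,"y":0,"z":0.002,"yaw":0},{"grip":0,"x":0,"y":0,"z":0.003,"yaw":0},{"grip":0,"x":0,"y":0,"z":0.004,"yaw":0},{"grip":0,"x":0,"y":0,"z":0.004,"yaw":0}]' 8
python3 -m crank '[{"grip":0,"x":0,"y":-0.004,"z":0.001,"yaw":0},{"grip":0,"x":0,"y":-0.008,"z":0.002,"yaw":0},{"grip":0,"x":0,"y":-0.012,"z":0.003,"yaw":0},{"grip":0,"x":0,"y":-0.016,"z":0.005,"yaw":0},{"grip":0,"x":0,"y":-0.02,"z":0.007,"yaw":0}]' 6
python3 - <<'E'
from h import *
cv2.imwrite("pics/c3.png",cv2.resize(grab_frame("side")[60:260,190:370,::-1],(540,600)))
E
```

```text
time_s: 8.22
ee_pos: [651.2, -219.4, 252.7]
ee_rot: [-179.9, 0.1, 33.5]
force: [-0.4, 0.6, -4.2]
gripper_width: 14.0
gripper_force: 25.0
time_s: 8.63
ee_pos: [652.4, -221.2, 250.8]
ee_rot: [179.9, -0.1, 33.4]
force: [-1.2, 0.8, -0.6]
gripper_width: 14.0
gripper_force: 8.0
time_s: 9.05
ee_pos: [640.9, -203.8, 243.7]
ee_rot: [180.0, -0.0, 33.4]
force: [-0.4, -0.7, 2.6]
gripper_width: 18.4
gripper_force: 6.0
```

View pics/c3.png

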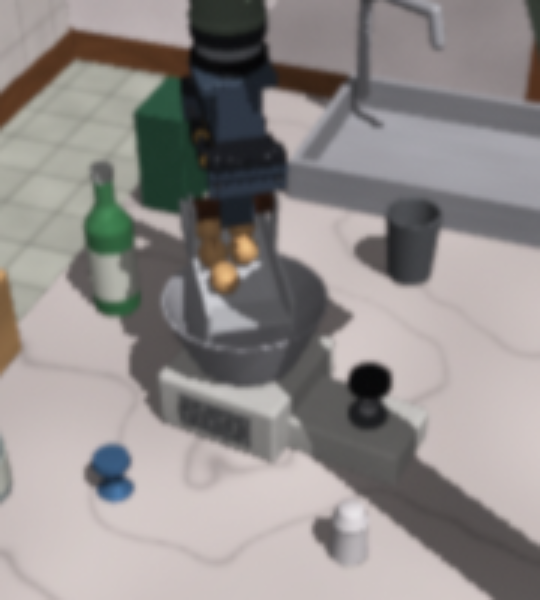

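The tray is pivoting on the rim as planned: the opening of 18.4 mm means about 12° of tilt.

```bash
python3 -m crank '[{"grip":0,"x":0,"y":-0.006,"z":0.003,"yaw":0},{"grip":0,"x":0,"y":-0.012,"z":0.006,"yaw":0},{"grip":0,"x":0,"y":-0.017,"z":0.010,"yaw":0},{"grip":0,"x":0,"y":-0.022,"z":0.0135,"yaw":0},{"grip":0,"x":0,"y":-0.026,"z":0.017,"yaw":0}]' 6
python3 -m crank '[{"grip":0,"x":0,"y":-0.003,"z":0.003,"yaw":0},{"grip":0,"x":0,"y":-0.006,"z":0.006,"yaw":0},{"grip":0,"x":0,"y":-0.009,"z":0.009,"yaw":0},{"grip":0,"x":0,"y":-0.011,"z":0.011,"yaw":0},{"grip":0,"x":0,"y":-0.012,"z":0.0125,"yaw":0}]' 6
python3 - <<'E'
from h import *
cv2.imwrite("pics/c4.png",cv2.resize(grab_frame("side")[60:260,190:370,::-1],(540,600)))
E
```

```text
time_s: 9.52
ee_pos: [626.1, -181.8, 225.0]
ee_rot: [-179.9, 0.0, 33.4]
force: [-1.1, -0.2, 1.2]
gripper_width: 22.4
gripper_force: 6.0
time_s: 9.93
ee_pos: [619.9, -172.3, 212.9]
ee_rot: [-180.0, 0.0, 33.4]
force: [-2.4, 0.8, 1.5]
gripper_width: 23.8
gripper_force: 6.0
```

```bash
python3 -m crank '[{"grip":0,"x":0,"y":-0.003,"z":0.003,"yaw":0},{"grip":0,"x":0,"y":-0.006,"z":0.006,"yaw":0},{"grip":0,"x":0,"y":-0.009,"z":0.009,"yaw":0},{"grip":0,"x":0,"y":-0.012,"z":0.011,"yaw":0},{"grip":0,"x":0,"y":-0.014,"z":0.012,"yaw":0}]' 4
python3 - <<'E'
from h import *
a=cv2.imread("pics/c4.png");b=cv2.resize(grab_frame("side")[60:260,190:370,::-1],(540,600))
cv2.imwrite("pics/c5.png",np.hstack([a[100:450,100:400],b[100:450,100:400]]))
E
```

```text
time_s: 10.4
ee_pos: [614.2, -161.9, 202.9]
ee_rot: [179.7, -0.2, 33.4]
force: [1.3, -3.9, 5.9]
gripper_width: 24.4
gripper_force: 4.0
```

View pics/c5.png

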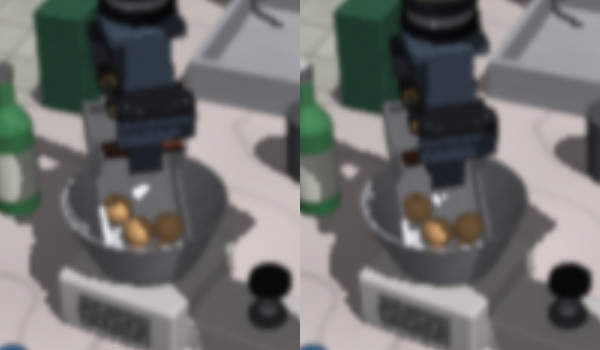

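```bash
python3 -m crank '[{"grip":0,"x":0,"y":-0.004,"z":0,"yaw":0},{"grip":0,"x":0,"y":-0.008,"z":-0.001,"yaw":0},{"grip":0,"x":0,"y":-0.012,"z":-0.002,"yaw":0},{"grip":0,"x":0,"y":-0.016,"z":-0.002,"yaw":0},{"grip":0,"x":0,"y":-0.020,"z":-0.003,"yaw":0}]' 4
```

```text
time_s: 10.87
ee_pos: [600.7, -143.8, 203.7]
ee_rot: [-179.9, 0.1, 33.4]
force: [-0.3, -1.9, -2.8]
gripper_width: 25.6
gripper_force: 4.0
```

```bash
python3 -m crank '[{"grip":0,"x":0,"y":-0.002,"z":0,"yaw":0},{"grip":0,"x":0,"y":-0.005,"z":-0.001,"yaw":0},{"grip":0,"x":0,"y":-0.007,"z":-0.001,"yaw":0},{"grip":0,"x":0,"y":-0.009,"z":-0.001,"yaw":0},{"grip":0,"x":0,"y":-0.010,"z":-0.001,"yaw":0}]' 4
python3 -m crank '[{"grip":0,"x":0,"y":0,"z":0,"yaw":0},{"grip":0,"x":0,"y":0,"z":0,"yaw":0},{"grip":0,"x":0,"y":0,"z":0,"yaw":0},{"grip":0,"x":0,"y":0,"z":0,"yaw":0},{"grip":0,"x":0,"y":0,"z":0,"yaw":0}]' 45
python3 - <<'E'
from h import *
a=grab_frame("side")[60:260,190:370,::-1];cv2.imwrite("pics/c6.png",cv2.resize(a,(540,600)))
E
```

```text
time_s: 11.28
ee_pos: [595.7, -135.4, 205.1]
ee_rot: [-180.0, 0.0, 33.4]
force: [1.1, -2.5, -2.4]
gripper_width: 25.0
gripper_force: 4.0
time_s: 11.7
ee_pos: [595.9, -135.9, 205.2]
ee_rot: [-180.0, 0.0, 33.4]
force: [-0.5, -1.7, -4.0]
gripper_width: 23.5
gripper_force: 45.0
```

The width and geometry show the tray went past the bar's diagonal: the only tilt that fits inside the funnel is about 83°, lip down. I'll lift it straight out.

```bash
python3 -m crank '[{"grip":0,"x":0,"y":0,"z":-0.006,"yaw":0},{"grip":0,"x":0,"y":0,"z":-0.014,"yaw":0},{"grip":0,"x":0,"y":0,"z":-0.022,"yaw":0},{"grip":0,"x":0,"y":0,"z":-0.030,"yaw":0},{"grip":0,"x":0,"y":0,"z":-0.038,"yaw":0}]' 35
python3 -m crank '[{"grip":0,"x":0,"y":0,"z":-0.015,"yaw":0},{"grip":0,"x":0,"y":0,"z":-0.030,"yaw":0},{"grip":0,"x":0,"y":0,"z":-0.048,"yaw":0},{"grip":0,"x":0,"y":0,"z":-0.062,"yaw":0},{"grip":0,"x":0,"y":0,"z":-0.070,"yaw":0}]'
python3 - <<'E'
from h import *
from scipy import ndimage
for n in("side","top"):
    f=grab_frame(n);cv2.imwrite(f"pics/{n}7.png",f[:,:,::-1])
    h=cv2.cvtColor(f,cv2.COLOR_RGB2HSV);m=(h[...,0]>8)&(h[...,0]<24)&(h[...,1]>90)&(h[...,2]>60)
    x0,y0,x1,y1=(190,60,370,260) if n=="side" else (270,120,430,270)
    l,k=ndimage.label(m[y0:y1,x0:x1])
    for i in range(1,k+1):
        a=(l==i).sum()
        if a>12:
            c=ndimage.center_of_mass(l==i);print(n,a,round(c[1]+x0),round(c[0]+y0))
print("rim px",pr("side",(620,-173.5,155)),pr("top",(620,-173.5,155)))
E
```

```text
time_s: 12.17
ee_pos: [596.1, -135.4, 244.8]
ee_rot: [-180.0, -0.1, 33.4]
force: [0.4, 0.6, -2.6]
gripper_width: 23.8
gripper_force: 35.0
time_s: 12.58
ee_pos: [596.5, -135.7, 316.4]
ee_rot: [179.9, -0.2, 33.4]
force: [0.1, 0.3, -4.0]
gripper_width: 24.2
gripper_force: 35.0
side 69 368 83
side 601 220 81
side 136 192 168
side 272 270 169
top 24 335 192
top 20 349 193
rim px [270.2 158.5] [337.7 183.6]
```

```bash
python3 -m crank '[{"grip":0,"x":0.0039,"y":-0.0092,"z":0,"yaw":0},{"grip":0,"x":0.0098,"y":-0.023,"z":0,"yaw":0},{"grip":0,"x":0.0176,"y":-0.0414,"z":0,"yaw":0},{"grip":0,"x":0.0273,"y":-0.0645,"z":0,"yaw":0},{"grip":0,"x":0.0371,"y":-0.0875,"z":0,"yaw":0}]'
for i in 1 2; do python3 -m crank '[{"grip":0,"x":0.0117,"y":-0.0276,"z":0,"yaw":0},{"grip":0,"x":0.0234,"y":-0.0553,"z":0,"yaw":0},{"grip":0,"x":0.0351,"y":-0.0829,"z":0,"yaw":0},{"grip":0,"x":0.0468,"y":-0.1105,"z":0,"yaw":0},{"grip":0,"x":0.0585,"y":-0.1382,"z":0,"yaw":0}]'; done
python3 -m crank '[{"grip":0,"x":0.0098,"y":-0.023,"z":0,"yaw":0},{"grip":0,"x":0.0176,"y":-0.0414,"z":0,"yaw":0},{"grip":0,"x":0.0234,"y":-0.0553,"z":0,"yaw":0},{"grip":0,"x":0.0265,"y":-0.0626,"z":0,"yaw":0},{"grip":0,"x":0.0283,"y":-0.0669,"z":0,"yaw":0}]'
python3 - <<'E'
from h import *
S=grab_frame("side")[:,:,::-1];T=grab_frame("top")[:,:,::-1]
q=lambda i,w,h:cv2.resize(i,(w,h),interpolation=cv2.INTER_CUBIC)
A=q(S[140:190,235:305],420,300);B=q(T[150:215,300:380],369,300)
C=q(S[150:400,100:380],336,300);D=q(T[90:300,120:400],400,300)
r1=np.hstack([A,B]);r2=np.hstack([C,D]);W=max(r1.shape[1],r2.shape[1])
p=lambda r:cv2.copyMakeBorder(r,0,0,0,W-r.shape[1],0)
cv2.imwrite("pics/c8.png",np.vstack([p(r1),p(r2)]));print(W)
E
```

```text
time_s: 13.1
ee_pos: [577.5, -40.1, 312.1]
ee_rot: [-179.8, 0.1, 33.4]
force: [0.4, 1.1, -3.5]
gripper_width: 24.3
gripper_force: 35.0
time_s: 13.52
ee_pos: [549.7, 107.9, 312.4]
ee_rot: [-179.9, 0.1, 33.4]
force: [0.9, -0.2, -3.7]
gripper_width: 24.1
gripper_force: 35.0
time_s: 13.93
ee_pos: [522.2, 255.2, 312.4]
ee_rot: [-179.9, 0.1, 33.4]
force: [1.0, -1.0, -4.0]
gripper_width: 23.8
gripper_force: 35.0
time_s: 14.35
ee_pos: [510.2, 325.4, 312.8]
ee_rot: [-180.0, 0.1, 33.5]
force: [0.4, -0.2, -4.1]
gripper_width: 24.0
gripper_force: 35.0
789
```

View pics/c8.png

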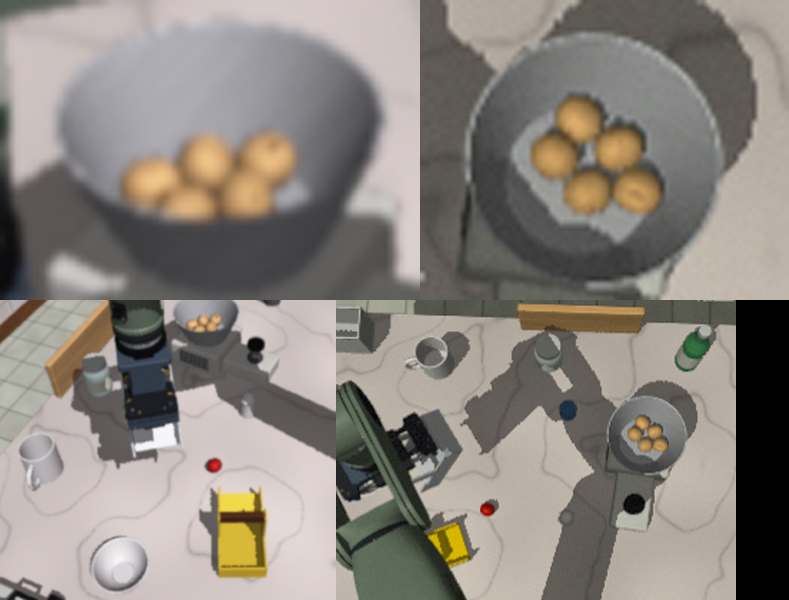

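All five walnuts lie in the hopper, and the tray hangs at about 80° lip down with nothing else disturbed. Next I'll lower the lip onto the worktop and roll the tray upright.

```bash
python3 -m crank '[{"grip":0,"x":0,"y":0,"z":0.012,"yaw":0},{"grip":0,"x":0,"y":0,"z":0.032,"yaw":0},{"grip":0,"x":0,"y":0,"z":0.057,"yaw":0},{"grip":0,"x":0,"y":0,"z":0.084,"yaw":0},{"grip":0,"x":0,"y":0,"z":0.110,"yaw":0}]'
python3 -m crank '[{"grip":0,"x":0,"y":0,"z":0.025,"yaw":0},{"grip":0,"x":0,"y":0,"z":0.045,"yaw":0},{"grip":0,"x":0,"y":0,"z":0.062,"yaw":0},{"grip":0,"x":0,"y":0,"z":0.075,"yaw":0},{"grip":0,"x":0,"y":0,"z":0.082,"yaw":0}]'
python3 -m crank '[{"grip":0,"x":0,"y":0,"z":0.002,"yaw":0},{"grip":0,"x":0,"y":0,"z":0.004,"yaw":0},{"grip":0,"x":0,"y":0,"z":0.006,"yaw":0},{"grip":0,"x":0,"y":0,"z":0.006,"yaw":0},{"grip":0,"x":0,"y":0,"z":0.006,"yaw":0}]' 20
```

```text
time_s: 14.87
ee_pos: [511.5, 322.7, 202.7]
ee_rot: [180.0, -0.0, 33.3]
force: [1.1, -0.2, -3.2]
gripper_width: 24.0
gripper_force: 35.0
time_s: 15.28
ee_pos: [510.2, 322.9, 120.9]
ee_rot: [-179.9, 0.2, 33.3]
force: [-10.5, 2.0, 29.4]
gripper_width: 23.9
gripper_force: 35.0
time_s: 15.7
ee_pos: [511.4, 324.7, 120.4]
ee_rot: [-179.9, -0.2, 33.3]
force: [-7.2, 0.7, 16.9]
gripper_width: 24.8
gripper_force: 20.0
```

```bash
python3 -m crank '[{"grip":0,"x":0,"y":0.004,"z":-0.004,"yaw":0},{"grip":0,"x":0,"y":0.010,"z":-0.006,"yaw":0},{"grip":0,"x":0,"y":0.016,"z":-0.008,"yaw":0},{"grip":0,"x":0,"y":0.023,"z":-0.009,"yaw":0},{"grip":0,"x":0,"y":0.030,"z":-0.010,"yaw":0}]' 7
```

```text
time_s: 16.12
ee_pos: [528.5, 298.1, 125.5]
ee_rot: [180.0, -0.0, 33.4]
force: [-0.4, -0.0, -0.4]
gripper_width: 24.4
gripper_force: 7.0
```

```bash
python3 -m crank '[{"grip":0,"x":0,"y":0.007,"z":0,"yaw":0},{"grip":0,"x":0,"y":0.014,"z":0,"yaw":0},{"grip":0,"x":0,"y":0.020,"z":0,"yaw":0},{"grip":0,"x":0,"y":0.027,"z":0,"yaw":0},{"grip":0,"x":0,"y":0.033,"z":0,"yaw":0}]' 7
```

```text
time_s: 16.53
ee_pos: [546.1, 270.7, 124.8]
ee_rot: [180.0, 0.1, 33.4]
force: [0.0, -0.3, -3.9]
gripper_width: 19.7
gripper_force: 7.0
```

```bash
python3 -m crank '[{"grip":0,"x":0,"y":0,"z":0,"yaw":0},{"grip":0,"x":0,"y":0,"z":0,"yaw":0},{"grip":0,"x":0,"y":0,"z":0,"yaw":0},{"grip":0,"x":0,"y":0,"z":0,"yaw":0},{"grip":0,"x":0,"y":0,"z":0,"yaw":0}]' 25
python3 -m crank '[{"grip":0,"x":0,"y":0,"z":0.002,"yaw":0},{"grip":0,"x":0,"y":0,"z":0.005,"yaw":0},{"grip":0,"x":0,"y":0,"z":0.008,"yaw":0},{"grip":0,"x":0,"y":0,"z":0.011,"yaw":0},{"grip":0,"x":0,"y":0,"z":0.013,"yaw":0}]' 10
```

```text
time_s: 16.95
ee_pos: [545.6, 272.0, 125.4]
ee_rot: [-180.0, 0.0, 33.4]
force: [-0.0, -0.2, -4.2]
gripper_width: 13.7
gripper_force: 25.0
time_s: 17.37
ee_pos: [545.6, 271.5, 111.8]
ee_rot: [-180.0, 0.0, 33.4]
force: [-0.4, -0.7, -3.4]
gripper_width: 13.9
gripper_force: 10.0
```

```bash
python3 -m crank '[{"grip":0,"x":0,"y":0.004,"z":0,"yaw":0},{"grip":0,"x":0,"y":0.011,"z":0,"yaw":0},{"grip":0,"x":0,"y":0.019,"z":0,"yaw":0},{"grip":0,"x":0,"y":0.026,"z":0,"yaw":0},{"grip":0,"x":0,"y":0.030,"z":0,"yaw":0}]' 15
python3 -m crank '[{"grip":0,"x":0,"y":0,"z":0.002,"yaw":0},{"grip":0,"x":0,"y":0,"z":0.004,"yaw":0},{"grip":0,"x":0,"y":0,"z":0.006,"yaw":0},{"grip":0,"x":0,"y":0,"z":0.008,"yaw":0},{"grip":0,"x":0,"y":0,"z":0.010,"yaw":0}]' 8
python3 -m crank '[{"grip":0,"x":0,"y":0,"z":0.0015,"yaw":0},{"grip":0,"x":0,"y":0,"z":0.003,"yaw":0},{"grip":0,"x":0,"y":0,"z":0.0045,"yaw":0},{"grip":0,"x":0,"y":0,"z":0.006,"yaw":0},{"grip":0,"x":0,"y":0,"z":0.006,"yaw":0}]' 8
```

```text
time_s: 17.78
ee_pos: [563.3, 245.4, 112.7]
ee_rot: [180.0, -0.0, 33.3]
force: [0.6, 0.4, -4.7]
gripper_width: 13.7
gripper_force: 15.0
time_s: 18.2
ee_pos: [562.1, 246.8, 102.2]
ee_rot: [-180.0, 0.0, 33.4]
force: [-0.5, 0.4, -3.5]
gripper_width: 13.8
gripper_force: 8.0
time_s: 18.62
ee_pos: [562.2, 246.6, 96.1]
ee_rot: [-180.0, 0.0, 33.4]
force: [-0.1, -0.2, -3.4]
gripper_width: 14.5
gripper_force: 8.0
```

```bash
python3 -m crank '[{"grip":0,"x":0,"y":0,"z":0.001,"yaw":0},{"grip":0,"x":0,"y":0,"z":0.002,"yaw":0},{"grip":0,"x":0,"y":0,"z":0.003,"yaw":0},{"grip":0,"x":0,"y":0,"z":0.004,"yaw":0},{"grip":0,"x":0,"y":0,"z":0.004,"yaw":0}]' 8
```

```text
time_s: 19.03
ee_pos: [562.4, 246.5, 92.4]
ee_rot: [-180.0, -0.0, 33.4]
force: [1.0, -0.1, -3.3]
gripper_width: 14.1
gripper_force: 8.0
```

```bash
python3 -m crank '[{"grip":0,"x":0,"y":0,"z":0.001,"yaw":0},{"grip":0,"x":0,"y":0,"z":0.002,"yaw":0},{"grip":0,"x":0,"y":0,"z":0.003,"yaw":0},{"grip":0,"x":0,"y":0,"z":0.004,"yaw":0},{"grip":0,"x":0,"y":0,"z":0.004,"yaw":0}]' 6
```

```text
time_s: 19.45
ee_pos: [563.1, 247.0, 90.6]
ee_rot: [180.0, -0.2, 33.4]
force: [-2.0, -1.2, 6.7]
gripper_width: 14.0
gripper_force: 6.0
```

```bash
python3 -m crank '[{"grip":0,"x":0,"y":0,"z":-0.001,"yaw":0},{"grip":0.02,"x":0,"y":0,"z":-0.001,"yaw":0},{"grip":0.03,"x":0,"y":0,"z":-0.001,"yaw":0},{"grip":0.045,"x":0,"y":0,"z":-0.001,"yaw":0},{"grip":0.06,"x":0,"y":0,"z":-0.001,"yaw":0}]' 6
python3 -m crank '[{"grip":0.06,"x":0,"y":0,"z":0,"yaw":0},{"grip":0.06,"x":0,"y":0,"z":-0.01,"yaw":0},{"grip":0.06,"x":0,"y":0,"z":-0.03,"yaw":0},{"grip":0.06,"x":0,"y":0,"z":-0.055,"yaw":0},{"grip":0.06,"x":0,"y":0,"z":-0.08,"yaw":0}]' 10
python3 -m crank '[{"grip":0.03,"x":0,"y":0,"z":-0.025,"yaw":0},{"grip":0,"x":0,"y":0,"z":-0.05,"yaw":0},{"grip":0,"x":0,"y":0,"z":-0.07,"yaw":0},{"grip":0,"x":0,"y":0,"z":-0.08,"yaw":0},{"grip":0,"x":0,"y":0,"z":-0.085,"yaw":0}]' 20
python3 - <<'E'
from h import *
print(state()["ee_pos"],state()["ee_rot"],state()["qpos"].round(1))
E
```

```text
time_s: 19.87
ee_pos: [562.4, 246.6, 89.4]
ee_rot: [-180.0, -0.0, 33.4]
force: [-0.3, -0.2, 0.1]
gripper_width: 37.2
gripper_force: 0.0
time_s: 20.28
ee_pos: [562.1, 246.5, 170.6]
ee_rot: [-180.0, 0.0, 33.4]
force: [1.0, 0.1, 0.3]
gripper_width: 60.2
gripper_force: 0.0
time_s: 20.7
ee_pos: [562.9, 246.8, 256.8]
ee_rot: [180.0, -0.2, 33.4]
force: [0.8, 0.7, -0.4]
gripper_width: 29.7
gripper_force: 0.0
[562.9426358  246.81848515 256.83937099] [179.96279211  -0.21334773  33.39316343] [22.6 20.9 81.5  0.  77.3 79.2]
```

```bash
for i in 1 2 3; do python3 -m crank '[{"grip":0,"x":-0.0198,"y":0.0187,"z":0,"yaw":0},{"grip":0,"x":-0.0396,"y":0.0374,"z":0,"yaw":0},{"grip":0,"x":-0.0594,"y":0.0561,"z":0,"yaw":0},{"grip":0,"x":-0.0792,"y":0.0748,"z":0,"yaw":0},{"grip":0,"x":-0.0991,"y":0.0935,"z":0,"yaw":0}]' >/dev/null; done
for i in 1 2; do python3 -m crank '[{"grip":0,"x":0,"y":0,"z":0,"yaw":0.073},{"grip":0,"x":0,"y":0,"z":0,"yaw":0.146},{"grip":0,"x":0,"y":0,"z":0,"yaw":0.219},{"grip":0,"x":0,"y":0,"z":0,"yaw":0.293},{"grip":0,"x":0,"y":0,"z":0,"yaw":0.366}]'; done
python3 - <<'E'
from h import *
from scipy import ndimage
T=grab_frame("top");S=grab_frame("side")
cv2.imwrite("pics/top9.png",T[:,:,::-1]);cv2.imwrite("pics/side9.png",S[:,:,::-1])
# knob in first pictures: dark blob centroid; and now in side
for f,n,b in((cv2.imread("pics/top0.png"),"top",(318,220,342,246)),(cv2.imread("pics/side0.png"),"side",(298,175,330,196))):
    x0,y0,x1,y1=b;m=f[y0:y1,x0:x1].max(2)<45;l,k=ndimage.label(m);i=1+np.argmax(ndimage.sum(m,l,range(1,k+1)));c=ndimage.center_of_mass(l==i);ys,xs=np.where(l==i)
    p=(c[1]+x0,c[0]+y0);print(n,p,w(n,p,100),xs.min()+x0,xs.max()+x0,ys.min()+y0,ys.max()+y0)
# tray now: handle (dark brown) blob in side & top
for f,n in((T,"top"),(S,"side")):
    h=cv2.cvtColor(f,cv2.COLOR_RGB2HSV)
    m=((h[...,0]<12)&(h[...,1]>120)&(h[...,2]<140));l,k=ndimage.label(m)
    for i in range(1,k+1):
        if (l==i).sum()>60:
            c=ndimage.center_of_mass(l==i);print(n,"brown",(l==i).sum(),np.round(c[::-1],1),w(n,c[::-1],97))
print(pr("top",(563,247,108)),pr("side",(563,247,97)))
E
```

```text
time_s: 22.37
ee_pos: [467.8, -151.2, 253.3]
ee_rot: [-179.9, 0.1, 12.2]
force: [-0.8, -0.8, 0.1]
gripper_width: 0.7
gripper_force: 0.0
time_s: 22.78
ee_pos: [467.8, -151.0, 253.3]
ee_rot: [-180.0, 0.1, -8.8]
force: [-0.2, 0.3, 0.6]
gripper_width: 0.3
gripper_force: 0.0
top (np.float64(328.05389221556885), np.float64(232.48502994011977)) [ 468.5 -151.4] 321 335 226 239
side (np.float64(312.43548387096774), np.float64(187.59677419354838)) [ 466.1 -145.9] 307 319 182 195
side brown 4267 [411.5  76.7] [  281.2 -1038.2]
side brown 198 [230.6 273.3] [561.2 246.3]
side brown 211 [301.9 330.4] [336.7 334.2]
[206.6 199.9] [229.9 273.3]
```

```bash
python3 -m crank '[{"grip":0,"x":0,"y":0,"z":0.015,"yaw":0},{"grip":0,"x":0,"y":0,"z":0.035,"yaw":0},{"grip":0,"x":0,"y":0,"z":0.055,"yaw":0},{"grip":0,"x":0,"y":0,"z":0.075,"yaw":0},{"grip":0,"x":0,"y":0,"z":0.09,"yaw":0}]' 20
python3 -m crank '[{"grip":0,"x":0,"y":0,"z":0.012,"yaw":0},{"grip":0,"x":0,"y":0,"z":0.022,"yaw":0},{"grip":0,"x":0,"y":0,"z":0.029,"yaw":0},{"grip":0,"x":0,"y":0,"z":0.034,"yaw":0},{"grip":0,"x":0,"y":0,"z":0.036,"yaw":0}]'
python3 -m crank '[{"grip":0,"x":0,"y":0,"z":0.002,"yaw":0},{"grip":0,"x":0,"y":0,"z":0.004,"yaw":0},{"grip":0,"x":0,"y":0,"z":0.006,"yaw":0},{"grip":0,"x":0,"y":0,"z":0.008,"yaw":0},{"grip":0,"x":0,"y":0,"z":0.010,"yaw":0}]'
python3 -m crank '[{"grip":0,"x":0,"y":0,"z":0.001,"yaw":0},{"grip":0,"x":0,"y":0,"z":0.003,"yaw":0},{"grip":0,"x":0,"y":0,"z":0.004,"yaw":0},{"grip":0,"x":0,"y":0,"z":0.005,"yaw":0},{"grip":0,"x":0,"y":0,"z":0.005,"yaw":0}]'
```

```text
time_s: 23.3
ee_pos: [467.3, -150.8, 162.3]
ee_rot: [-180.0, 0.2, -8.4]
force: [-0.3, 0.0, -0.1]
gripper_width: 0.1
gripper_force: 0.0
time_s: 23.72
ee_pos: [468.3, -151.2, 127.8]
ee_rot: [-180.0, 0.0, -8.5]
force: [0.2, -0.2, -0.0]
gripper_width: 0.4
gripper_force: 0.0
time_s: 24.13
ee_pos: [468.7, -151.3, 118.6]
ee_rot: [180.0, -0.0, -8.5]
force: [-0.9, 0.5, 3.2]
gripper_width: 0.6
gripper_force: 1.8
time_s: 24.55
ee_pos: [468.7, -151.3, 113.5]
ee_rot: [180.0, -0.0, -8.5]
force: [-0.9, -0.5, 4.0]
gripper_width: 0.4
gripper_force: 2.3
```

```bash
python3 -m crank '[{"grip":0,"x":0,"y":0,"z":0.002,"yaw":0},{"grip":0,"x":0,"y":0,"z":0.004,"yaw":0},{"grip":0,"x":0,"y":0,"z":0.006,"yaw":0},{"grip":0,"x":0,"y":0,"z":0.008,"yaw":0},{"grip":0,"x":0,"y":0,"z":0.009,"yaw":0}]'
for i in 1 2; do python3 -m crank '[{"grip":0,"x":0,"y":0,"z":0,"yaw":0},{"grip":0,"x":0,"y":0,"z":0,"yaw":0},{"grip":0,"x":0,"y":0,"z":0,"yaw":0},{"grip":0,"x":0,"y":0,"z":0,"yaw":0},{"grip":0,"x":0,"y":0,"z":0,"yaw":0}]'; done
python3 - <<'E'
from h import *
z=[];F=[]
for i in range(8):
    f=grab_frame("side");s=state();z.append(s["ee_pos"][2]);F.append(s["force"][2])
print(np.mean(z),np.mean(F),np.std(F))
f0=cv2.imread("pics/side9.png")[:,:,::-1]
# knob bottom edge rows along column ~ of knob, dark extent
for g in (f0,f):
    c=g[178:215,311:316].max(2).mean(1).round().astype(int);print(c.tolist())
E
```

```text
time_s: 24.97
ee_pos: [468.7, -151.3, 104.6]
ee_rot: [180.0, -0.0, -8.5]
force: [-0.5, -0.3, 6.3]
gripper_width: 0.3
gripper_force: 3.2
time_s: 25.38
ee_pos: [468.7, -151.3, 104.8]
ee_rot: [180.0, -0.0, -8.5]
force: [-0.9, -0.0, 5.9]
gripper_width: 0.7
gripper_force: 3.1
time_s: 25.8
ee_pos: [468.8, -151.3, 104.9]
ee_rot: [180.0, -0.0, -8.5]
force: [-1.4, -0.2, 6.2]
gripper_width: 0.5
gripper_force: 3.1
104.85648817747474 6.360629892006809 0.3128262702648037
[92, 87, 65, 34, 13, 9, 9, 9, 8, 9, 9, 9, 9, 10, 20, 39, 46, 52, 60, 60, 48, 35, 31, 33, 47, 71, 87, 90, 90, 92, 98, 104, 103, 96, 91, 92, 93]
[34, 36, 42, 49, 51, 49, 48, 49, 52, 50, 44, 34, 23, 14, 11, 10, 10, 15, 30, 41, 40, 34, 33, 35, 50, 75, 91, 95, 95, 96, 98, 101, 99, 96, 93, 92, 92]
```

```bash
python3 -m crank '[{"grip":0,"x":0,"y":0,"z":0.0005,"yaw":0},{"grip":0,"x":0,"y":0,"z":0.001,"yaw":0},{"grip":0,"x":0,"y":0,"z":0.0013,"yaw":0},{"grip":0,"x":0,"y":0,"z":0.0013,"yaw":0},{"grip":0,"x":0,"y":0,"z":0.0013,"yaw":0}]'
python3 - <<'E'
from h import *
z=[];F=[];im=[]
for i in range(8):
    im.append(grab_frame("side").astype(float));s=state();z.append(s["ee_pos"][2]);F.append(s["force"][2])
print(np.mean(z),np.mean(F))
f0=cv2.imread("pics/side9.png")[:,:,::-1].astype(float)
def edge(g): # lower edge of the knob, crossing level 25
    c=g[178:215,311:316].max(2).mean(1);k=max(i for i in range(8,20) if c[i]<18);return 178+k+(25-c[k])/(c[k+1]-c[k])
print(edge(f0),edge(np.mean(im,0)),[pr("side",(468.5,-151,zz))[1] for zz in(88,73)])
E
```

```text
time_s: 26.62
ee_pos: [468.7, -151.3, 103.6]
ee_rot: [180.0, -0.0, -8.5]
force: [-0.5, 0.5, 6.2]
gripper_width: 0.8
gripper_force: 3.3
103.59129173038285 6.106423451062049
192.43396226415095 195.9016393442623 [np.float64(189.3), np.float64(192.8)]
```

```bash
python3 -c "
from workcell import *
print(job_done())"
```

```text
the job is handed in; nothing more can be done
None
```

All five walnuts are in the hopper, the empty tray stands upright and released on the worktop, and the job was handed in with the fingers still holding the plunger about 15 mm down (14.9 mm from the image, 15.4 mm from the arm).

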